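# Right the toppled glaze pot and close the rack

## Robot

A 7-joint arm with a two-finger parallel gripper is mounted at the origin on a cart in front of the work surface, level with it; the furniture and walls round the work are solid. World frame = base frame: x ahead of the robot, y to its left, z up, the work surface at z = 0. Lengths are in m, angles in rad, forces in N, time in s.
With the tool pointing down it reaches from about 0.4 to 0.85 m from the base axis. Payload 10.4 kg.
Tool frame: the origin (TCP) lies at the centre of the arm's flange, where the gripper is bolted on; the fingertips stand 173 mm ahead of it and the grasp point (between the pads) lies 155 mm ahead of it; z points along the fingers, y is the line along which they close (so a half turn about z gives the same grasp; the last joint's range is limited). The gripper opens to 85 mm and grips with 20 to 120 N. Pads are 22 mm wide; open, the fingers measure 114 mm over their backs; the gripper's body (76 mm by 85 mm) begins 54 mm behind the grasp point. The pads swing forward as they close: fully open they stand 13 mm farther back than shut.
Start: joints at [-1.342, 0.332, -0.065, 1.46, 0.022, 1.35, -0.088], TCP at [0.156, 0.605, 0.405] pointing down, gripper open.
Joint ranges: [-2.6, 2.6], [-0.5, 2.12], [-1.47, 1.34], [0.16, 2.42], [-1.27, 4.41], [0.06, 2.06], [-2.6, 2.6]. Speed limits (rad/s): [2.22, 2.22, 2.79, 2.79, 3.14, 3.14, 3.14].

## Interface

Orientations are given as a unit quaternion [x, y, z, w].
In Python, from workcell import manip, viewer, finder gives the robot as it stands.
- The arm moves only by the tool arm_command, never from a script. Its argument "plan" is a list of rows, each an object with "dp": the shift along the tool's x, y, z in mm, a list of three; "spin": the turn about the tool's z in rad. A call has 1 to 5 rows; each row shifts and turns the commanded pose from where the row before left it, along the tool's axes as they then stand; what a row does not reach is not made up. A row lasts 1/10 s, in which the tool goes at most 50 mm and 8.59 degrees, less where a joint would pass 70% of its speed; a pose out of reach is approached as far as the arm can. A call is refused whole if a number of a shift passes 50 or a number of a turn 0.15, either way. A call with a gripper value outside its range is refused whole. "grip" is the closure, from -1 (fully open) to 1 (shut), set as the call begins (left out, the last holds). The fingers move at their own pace and stop on an object; "newtons" is the grip in N (left out, the last holds). Time passes only in rows, so rows that do not move let the fingers close. It gives the time, the measured TCP pose, the force, the opening and the grip force at its end, in the units of the state.
- manip.get_obs(): the state, without advancing time (a new reading comes with each control period).
- viewer.camera(name): name is "scene" or "top" or "wrist"; returns the picture (480x640x3 uint8, blue, green, red); there is no depth.
- viewer.camera_params(name): a dict with "vertical_fov" (degrees; the focal length in pixels is half the picture's height over the tangent of half this angle, whatever the lens; pixels are square), "cx", "cy" (the principal point, pixels), "R" (3x3) and "t" (3): a world point X has camera coordinates R X + t; the wrist camera has in their place "T_tool_cam" (4x4, takes a point from camera to tool coordinates, whose origin is the TCP and whose axes are the flange's). Camera axes: x right, y down, z forward; pixel columns grow to the right and rows downward; lengths in m; the calibration is good to about 2 mm. A picture is of the moment at which its call begins: read the wrist's pose just before it. camera_params takes no time and is no camera call.
- manip.hand_in(): hands the job in; it is judged then, once.
Trained networks look in the newest picture that a camera, given by its name, has taken for a name from the list of things; names that differ only in an ending like _2 or _b are one class to them, and where a whole thing is asked for, a point or a joint stands for the part that bears it (a point fixed in the world has none). Each returns a list of dicts, best first, with "score" (0 to 1); they miss things now and then, are a little off and sometimes report something else, mostly with a low value. They report only what shows in the picture. A call takes as long as a camera call.
- finder.find_in(camera, thing): "position" ([x, y, z] in m, in world coordinates, good to about 4 mm: the middle of the surface that is visible of it).
The state is a dict: "clock": time; "joint_pos": joint angles; "joint_velocities": joint speeds; "tau": joint torques, N m; "position": TCP position; "ee_rot": TCP orientation; "ft_force": force on the tool from outside, world axes, zero at the start; "torque": the same for the moment, N m; "grip_width": opening from 0.0 (shut) to 1.0 (fully open); "grasp_force": force on a finger pad.
Only numpy, scipy, OpenCV 4.12 (cv2) and the standard library are available. Lean on these libraries where they do the work, as an engineer would, in place of code of your own. Each camera call takes 0.05 s, during which the arm holds its last target. There are 200 camera calls.

## Task

The green-banded glaze pot has fallen over in the pot rack: stand it upright on its base in its place in the middle, in line with its two neighbours, setting it down rather than dropping it. Then lower the rack's clear cover gently until it lies fully down on its stop. Leave the other pots, the cup and the rest of the table where they are.

Things in the scene. Friction and masses are not known exactly. Their poses are not given: they have to be found in the camera images.
- pot_tipped: the fallen pot: closed white pot with a pale green band, round, 47 mm across, 66 mm high, about 85 g. Origin: centre of its underside; own z axis from base to lid. It starts lying on its side across the lane, lid to the rack's +y side (up to 12 degrees askew), axis 24 mm above the lane floor
- pot_mid (a point): middle of the fallen pot, on its axis, 33 mm above its underside; same axes as the pot
- rack: fixed wooden rack; its lane runs along own x (away from the robot at yaw 0), y to the left. Origin on the table under the middle place. Lane floor at z 12 mm, 108 mm wide, side lips 12 mm above it, 124 mm over all. Places at x -88, 0, +88 mm; 5 mm high ribs at x -44 and +44. Upright at x 149 to 161, 130 wide, 86 high, carries the hinge and, on its front, two small stop pads at y +-57
- place (a point): middle of the rack's middle place, on the lane floor (12 mm above the table), where the fallen pot belongs; axes as the rack
- cover (a joint): angle of the framed clear cover (266 mm long, 130 wide, 8 thick), hinged at the rack's rear about the rack's y: 0 = fully down, level, on its stop over the pots; 1.57 = upright; starts at 1.55 to 1.7, limit 1.75. Stiff friction hinge: it stays where it is left and takes about 1 to 5 N at the free edge, so closed fingertips can push it over and down from behind
- cover_hinge (a point): hinge axis of the cover, at its middle: x 155, z 94 mm in the rack; axes as the rack. At cover angle a the cover runs from here along (-cos a, 0, sin a) in rack axes; its outer face, 4 mm off the middle plane, looks along (sin a, 0, cos a)
- cover_edge (a point): middle of the cover's free edge on its outer face (top face when down), 260 mm from the hinge axis; x axis points from the edge to the hinge, z out of the outer face
- pot_ochre: neighbour: standing white pot with yellow-ochre lid and band, 48 mm in diameter, 56 mm high; origin at the centre of its underside; stands in the front or rear place
- pot_cobalt: neighbour: standing white pot with blue band, 48 mm in diameter, 56 mm high; origin at the centre of its underside; stands in the other of these two places
- white_pot: bystander: open white pot, 60 mm in diameter, 86 mm high, standing on the table to the right of the rack; origin at the centre of its underside
- teacup_c: bystander: small white teacup with blue flowers, 64 x 84 x 55 mm, behind the rack; origin at the centre of its underside

How it is judged:
By the outcome, as a careful person would: the job done as asked, in the order asked, and still so for the second after the job is handed in, with the robot touching nothing.
It also fails if it takes over 67 s, if anything falls off the work surface, if the arm or the gripper's body presses on something with over 40 N, if the wrist force passes 120 N, or if a joint passes its speed limit or range.

## Working session

There is one attempt and no reset: what is moved stays moved. The work goes in short steps, Python scripts to look and compute and a tool call to move; the robot and the scene stay as the last step left them, time stands still between calls to the robot, and variables do not carry over. Pictures are saved under pics/ and viewed, at most 10 in all, crops included, and the job is handed in when it is done.

Besides the shell and the picture viewer there is one more tool, called as name([rows], argument=value, ...), one row to a line, values as JSON. arm_command: Moves the arm, as the interface text tells. Its arguments: {"type":"object","properties":{"plan":{"type":"array","items":{"type":"object","properties":{"dp":{"type":"array","items":{"type":"number"}},"spin":{"type":"number"}}}},"grip":{"type":"number"},"newtons":{"type":"number"}},"required":["plan"]}

```bash
mkdir -p pics; ls
python3 - <<'E'
from workcell import manip, viewer, finder
import cv2, numpy as np
o=manip.get_obs(); print(o)
for c in ("scene","top"):
    cv2.imwrite(f"pics/{c}0.png",viewer.camera(c)); p=viewer.camera_params(c); print(c,p)
    for t in ("pot_tipped","rack","cover","pot_ochre","pot_cobalt","white_pot","teacup_c"):
        print(t,[(np.round(d["position"],3).tolist(),round(d["score"],2)) for d in finder.find_in(c,t)[:2]])
print(viewer.camera_params("wrist"))
E
```

```text
pics
{'clock': 0.0, 'joint_pos': array([-1.34161017,  0.3328686 , -0.06468982,  1.46097482,  0.0215717 ,
        1.34990945, -0.08848974]), 'joint_velocities': array([-1.65094188e-03,  1.38895775e-04,  7.89526452e-04,  3.37930846e-04,
        3.06396922e-05,  4.17314375e-05, -1.79001204e-03]), 'tau': array([-8.85331538e-04, -6.25443721e+01,  4.85813257e-02, -3.91598153e+01,
        1.61574717e-02,  9.81093297e-03, -2.35979479e-05]), 'position': array([0.1556694 , 0.60515794, 0.40390177]), 'ee_rot': array([ 1.25552768e-01,  9.92086672e-01, -7.29751183e-04, -6.93434830e-05]), 'ft_force': array([ 0.66018591, -0.10742806, -0.71596112]), 'torque': array([0.06447462, 0.0153966 , 0.03265266]), 'grasp_force': 0.0, 'grip_width': 0.9980737721509523}
scene {'vertical_fov': 48.03258697719816, 'cx': 320.25966324828016, 'cy': 234.27653703348565, 'R': array([[ 0.49267846, -0.8700142 , -0.01852616],
       [-0.32794839, -0.16590941, -0.93001286],
       [ 0.80605073,  0.46427293, -0.36705975]]), 't': array([-0.35829908,  0.27546023,  0.55422816])}
pot_tipped [([0.457, 0.119, 0.042], 0.87)]
rack [([0
[... 610 characters left out ...]
0.57, 0.124, 0.02], 0.69), ([0.47, 0.133, 0.05], 0.19)]
cover [([0.616, 0.118, 0.27], 0.94)]
pot_ochre [([0.38, 0.133, 0.073], 0.56)]
pot_cobalt [([0.55, 0.119, 0.07], 0.7)]
white_pot [([0.511, -0.291, 0.032], 0.76)]
teacup_c [([0.575, 0.122, 0.019], 0.66)]
{'vertical_fov': 66.89509793804058, 'cx': 324.5640414360573, 'cy': 240.79771217935436, 'T_tool_cam': array([[ 1.37481117e-04, -9.44721239e-01, -3.27874613e-01,
         8.53972067e-02],
       [ 9.99999923e-01,  9.46090480e-06,  3.92049837e-04,
        -3.96372200e-04],
       [-3.67275817e-04, -3.27874642e-01,  9.44721168e-01,
         3.03281622e-02],
       [ 0.00000000e+00,  0.00000000e+00,  0.00000000e+00,
         1.00000000e+00]])}
```

View pics/scene0.png

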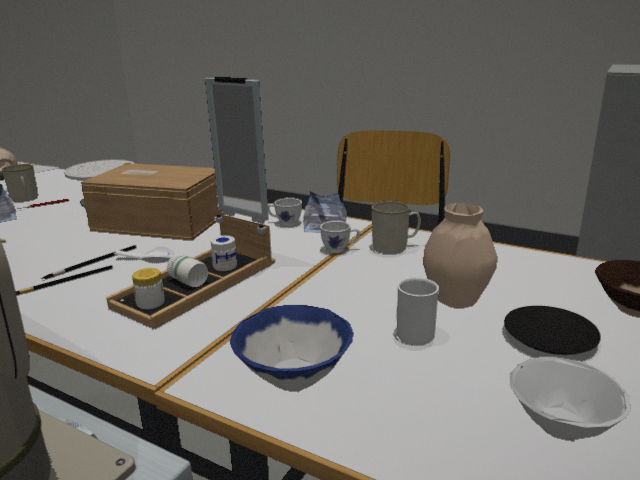

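View pics/top0.png

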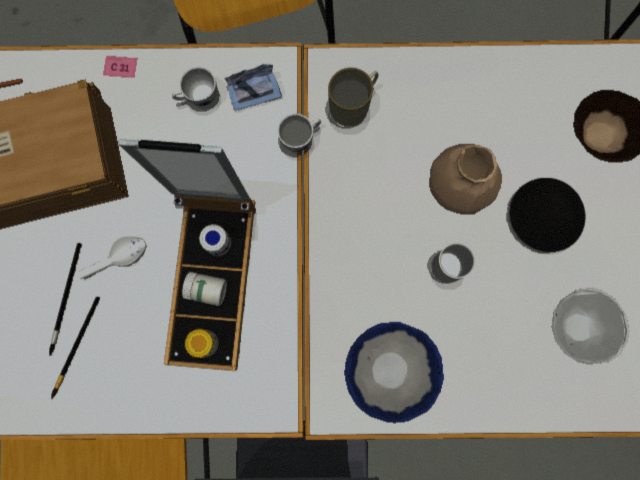

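The tipped pot (204,288) lies across the lane between ochre (201,343, front) and cobalt (213,239, rear), and the cover is upright behind. Next I'll work out the rack frame from the top view.

```bash
cat > h.py <<'E'
from workcell import manip, viewer, finder
import cv2, numpy as np
from scipy.spatial.transform import Rotation as Ro
def cam(c,o=None):
    p=viewer.camera_params(c); f=240/np.tan(np.radians(p["vertical_fov"]/2))
    K=np.array([[f,0,p["cx"]],[0,f,p["cy"]],[0,0,1]])
    if c=="wrist":
        T=np.eye(4); T[:3,:3]=Ro.from_quat(o["ee_rot"]).as_matrix(); T[:3,3]=o["position"]
        M=np.linalg.inv(T@p["T_tool_cam"]); return K,M[:3,:3],M[:3,3]
    return K,np.array(p["R"]),np.array(p["t"])
def ray(c,uv,z,o=None):
    K,R,t=cam(c,o); C=-R.T@t; d=R.T@np.linalg.inv(K)@[uv[0],uv[1],1]
    return C+d*(z-C[2])/d[2]
def proj(c,X,o=None):
    K,R,t=cam(c,o); q=K@(R@np.asarray(X)+t); return q[:2]/q[2]
def st():
    o=manip.get_obs(); print("t",round(o["clock"],2),"p",np.round(o["position"],4),"yaw y-axis",np.round(np.degrees(np.arctan2(*Ro.from_quat(o["ee_rot"]).as_matrix()[[1,0],1])),1),"q",np.round(o["joint_pos"],2),"F",np.round(o["ft_force"],1),"w",round(o["grip_width"],3),"gf",o["grasp_force"]); return o
E
python3 - <<'E'
from h import *
for n,uv,z in [("ochre",(201,343),.068),("cobalt",(213,239),.068),("pot base",(185,287),.036),("potR",(226,291),.036),("FL",(165,363),.024),("FR",(238,370),.024),("RL",(178,209),.024),("RR",(254,212),.024),("rib1",(205,269),.017),("rib2",(205,318),.017),("hingeL",(179,203),.094),("hingeR",(246,205),.094),("edgeL",(121,141),.354),("edgeR",(222,148),.354),("FLs",(120,307),0)]:
    print(n,np.round(ray("top",uv,z),4))
E
python3 - <<'E'
import cv2
a=cv2.imread("pics/top0.png")[130:380,110:310]; b=cv2.resize(a,None,fx=3,fy=2.4*1.25*1/1.25,interpolation=3)[:600]
cv2.imwrite("pics/crop.png",b)
E
```

```text
ochre [0.3776 0.1339 0.068 ]
cobalt [0.551  0.1182 0.068 ]
pot base [0.4734 0.1708 0.036 ]
potR [0.4656 0.0998 0.036 ]
FL [0.3452 0.2036 0.024 ]
FR [0.3323 0.0788 0.024 ]
RL [0.6145 0.1906 0.024 ]
RR [0.6073 0.0545 0.024 ]
rib1 [0.5068 0.1409 0.017 ]
rib2 [0.4209 0.1387 0.017 ]
hingeL [0.6081 0.1716 0.094 ]
hingeR [0.6033 0.0594 0.094 ]
edgeL [0.6244 0.1816 0.354 ]
edgeR [0.6135 0.0547 0.354 ]
FLs [0.4429 0.2938 0.    ]
```

View pics/crop.png

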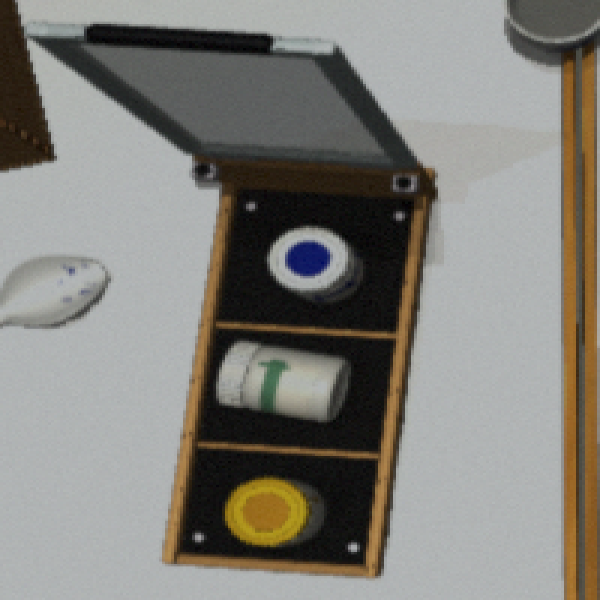

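arm_command([
  {"dp": [-35,-30,0]},
  {"dp": [-35,-30,0]},
  {"dp": [-35,-30,0]},
  {"dp": [-35,-30,0]},
  {"dp": [-35,-30,0]},
])

```text
invalid input at $.plan[0]: expected keys dp, spin
```

arm_command([
  {"dp": [-35,-30,0]},
  {"dp": [-35,-30,0]},
  {"dp": [-35,-30,0]},
  {"dp": [-35,-30,0]},
  {"dp": [-35,-30,0]},
])

```text
invalid input at $.plan[0]: expected keys dp, spin
```

arm_command([
  {"dp": [-35,-30,0]},
  {"dp": [-33,-33,0]},
  {"dp": [0,0,20],"spin": 0.14},
  {"dp": [0,0,20],"spin": 0.14},
  {"dp": [0,0,20],"spin": 0.14},
])

```text
invalid input at $.plan[0]: expected keys dp, spin
```

```bash
python3 -c "
from h import *
st()"
```

```text
t 0.8 p [0.1557 0.6053 0.4048] yaw y-axis 75.6 q [-1.34  0.33 -0.06  1.46  0.02  1.35 -0.09] F [ 0.1 -0.2 -0.2] w 0.998 gf 0.0
```

Every row needs both keys, so I'll include `spin` in each one.

arm_command([
  {"dp": [-35,-30,0],"spin": 0},
  {"dp": [-35,-30,0],"spin": 0},
  {"dp": [-35,-30,0],"spin": 0},
  {"dp": [-35,-30,0],"spin": 0},
  {"dp": [-35,-30,0],"spin": 0},
])

```text
clock: 1.3
position: [0.2886, 0.4147, 0.4049]
ee_rot: [0.126, 0.992, 0.0, 0.0]
ft_force: [0.3, 0.8, 0.3]
grip_width: 0.996
grasp_force: 0.0
```

arm_command([
  {"dp": [-35,-30,0],"spin": 0},
  {"dp": [-35,-30,0],"spin": 0},
  {"dp": [-35,-30,0],"spin": 0},
  {"dp": [-35,-30,0],"spin": 0},
  {"dp": [-35,-30,0],"spin": 0},
])

```text
clock: 1.8
position: [0.4206, 0.2257, 0.4051]
ee_rot: [0.126, 0.992, 0.0, 0.0]
ft_force: [0.4, 1.5, 0.6]
grip_width: 1.001
grasp_force: 0.0
```

arm_command([
  {"dp": [-35,-30,0],"spin": 0},
  {"dp": [-33,-33,0],"spin": 0},
  {"dp": [0,0,20],"spin": 0.14},
  {"dp": [0,0,20],"spin": 0.14},
  {"dp": [0,0,20],"spin": 0.14},
])

```text
clock: 2.3
position: [0.4702, 0.1492, 0.3442]
ee_rot: [0.333, 0.943, 0.0, 0.0]
ft_force: [-0.0, 1.1, -0.0]
grip_width: 1.003
grasp_force: 0.0
```

```bash
python3 -c "
from h import *
st()"
```

```text
t 2.3 p [0.4702 0.1492 0.3442] yaw y-axis 51.1 q [-0.77  0.08  0.39  1.9  -0.03  1.17  0.52] F [-0.   1.1 -0. ] w 1.003 gf 0.0
```

arm_command([
  {"dp": [0,0,0],"spin": 0.14},
  {"dp": [0,0,0],"spin": 0.14},
  {"dp": [0,0,0],"spin": 0.14},
  {"dp": [0,0,0],"spin": 0.14},
  {"dp": [0,0,0],"spin": 0.14},
])

```text
clock: 2.8
position: [0.4701, 0.1496, 0.3448]
ee_rot: [0.636, 0.772, 0.0, -0.0]
ft_force: [-0.1, -0.5, -0.6]
grip_width: 1.004
grasp_force: 0.0
```

arm_command([
  {"dp": [0,0,0],"spin": 0.14},
  {"dp": [0,0,0],"spin": 0.14},
  {"dp": [0,0,0],"spin": 0},
], grip=-0.6)

```text
clock: 3.1
position: [0.4701, 0.1496, 0.3448]
ee_rot: [0.736, 0.677, 0.0, -0.0]
ft_force: [-0.5, -0.5, 0.1]
grip_width: 0.802
grasp_force: 0.0
```

```bash
python3 -c "
from h import *
o=st(); cv2.imwrite('pics/w1.png',viewer.camera('wrist'))
for t in ('pot_tipped','pot_mid','pot_ochre','pot_cobalt','rack','place'):
    print(t,[(np.round(d['position'],3).tolist(),round(d['score'],2)) for d in finder.find_in('wrist',t)[:2]])
"
```

```text
t 3.1 p [0.4701 0.1496 0.3448] yaw y-axis -4.8 q [-0.81  0.08  0.43  1.9  -0.04  1.17 -0.45] F [-0.5 -0.5  0.1] w 0.802 gf 0.0
pot_tipped [([0.477, 0.146, 0.058], 0.81)]
pot_mid [([0.472, 0.142, 0.054], 0.7)]
pot_ochre [([0.386, 0.139, 0.068], 0.77)]
pot_cobalt [([0.553, 0.123, 0.071], 0.93), ([0.61, 0.135, 0.026], 0.55)]
rack [([0.613, 0.133, 0.027], 0.87)]
place [([0.611, 0.134, 0.03], 0.66)]
```

View pics/w1.png

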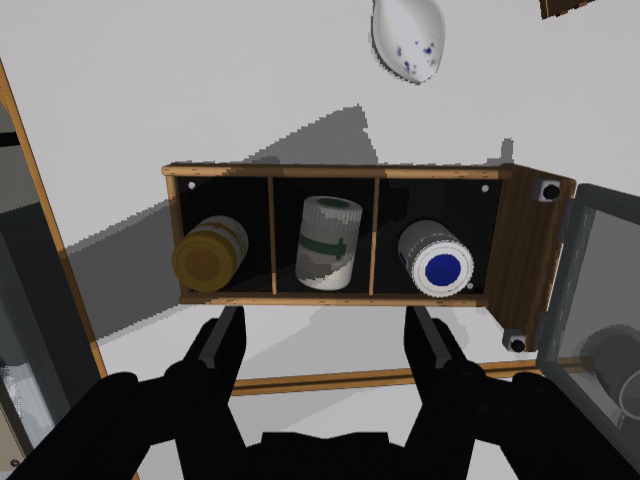

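The lid, at (332,203), faces +y and the base is near (326,285). The ochre lid is at (203,262) and the cobalt lid at (443,268), and the ribs are at columns 272 and 376.

```bash
python3 -c "
from h import *
o=manip.get_obs()
y=np.radians(-5.0);u=np.array([np.cos(y),np.sin(y)]);n=np.array([-u[1],u[0]]);c=np.array([.464,.1265])
for nm,uv,z in [('ochre',(203,262),.068),('cobalt',(443,268),.068),('lidL',(304,215),.036),('lidR',(361,215),.036),('bL',(299,272),.036),('bR',(352,276),.036),('baseend',(324,290),.03),('lidtop',(333,197),.058),('rib1top',(273,178),.017),('rib1bot',(273,296),.017),('rib2top',(377,180),.017),('rib2bot',(372,294),.017),('lipLin',(325,166),.024),('lipRout',(325,305),.024),('lipRin',(325,297),.024)]:
    w=ray('wrist',uv,z,o); print(nm,np.round(w,4),'rack',np.round([(w[:2]-c)@u*1e3,(w[:2]-c)@n*1e3],1))
"
```

```text
ochre [0.3792 0.1394 0.068 ] rack [-85.6   5.4]
cobalt [0.5545 0.1206 0.068 ] rack [90.7  2. ]
lidL [0.4539 0.1605 0.036 ] rack [-13.1  32.9]
lidR [0.4988 0.1569 0.036 ] rack [32.  33.3]
bL [0.4449 0.1118 0.036 ] rack [-17.8 -16.3]
bR [0.4888 0.1046 0.036 ] rack [ 26.6 -19.6]
baseend [0.4641 0.0905 0.03  ] rack [  3.3 -35.9]
lidtop [0.4776 0.1779 0.058 ] rack [ 9.1 52.4]
rib1top [0.4302 0.1886 0.017 ] rack [-39.1  58.9]
rib1bot [0.4166 0.0816 0.017 ] rack [-43.3 -48.9]
rib2top [0.5148 0.1802 0.017 ] rack [46.  57.9]
rib2bot [0.5069 0.0764 0.017 ] rack [ 47.1 -46.2]
lipLin [0.4733 0.1958 0.024 ] rack [ 3.3 69.8]
lipRout [0.4636 0.0724 0.024 ] rack [  4.3 -53.9]
lipRin [0.4642 0.0805 0.024 ] rack [  4.2 -45.8]
```

arm_command([
  {"dp": [0,3,40],"spin": 0.08},
  {"dp": [0,0,40],"spin": 0},
  {"dp": [0,0,40],"spin": 0},
  {"dp": [0,0,25],"spin": 0},
  {"dp": [0,0,9],"spin": 0},
])

```text
clock: 3.95
position: [0.4721, 0.149, 0.1883]
ee_rot: [0.761, 0.648, -0.002, -0.0]
ft_force: [-0.4, -0.6, 0.1]
grip_width: 0.798
grasp_force: 0.0
```

arm_command([
  {"dp": [0,0,0],"spin": 0},
  {"dp": [0,0,0],"spin": 0},
  {"dp": [0,0,0],"spin": 0},
  {"dp": [0,0,0],"spin": 0},
  {"dp": [0,0,0],"spin": 0},
], grip=1, newtons=20)

```text
clock: 4.45
position: [0.4734, 0.1496, 0.1915]
ee_rot: [0.762, 0.648, 0.001, 0.0]
ft_force: [-0.5, -0.7, 2.3]
grip_width: 0.54
grasp_force: 20.6
```

arm_command([
  {"dp": [0,0,-20],"spin": 0},
  {"dp": [0,0,-20],"spin": 0},
  {"dp": [0,0,-15],"spin": 0},
  {"dp": [0,0,0],"spin": 0},
])

```text
clock: 4.85
position: [0.4738, 0.1496, 0.2477]
ee_rot: [0.762, 0.648, 0.002, 0.0]
ft_force: [-0.2, -0.2, -0.7]
grip_width: 0.538
grasp_force: 20.8
```

```bash
python3 -c "
from h import *
o=st(); cv2.imwrite('pics/w2.png',np.hstack([cv2.resize(viewer.camera('wrist'),(400,300)),viewer.camera('scene')[160:360,60:320].repeat(1.5 and 1,0)[:200].__class__ and cv2.resize(viewer.camera('scene')[200:320,90:290],(400,300))]))
"
```

```text
t 4.85 p [0.4738 0.1496 0.2477] yaw y-axis -9.2 q [-0.79  0.21  0.43  1.99 -0.11  0.96 -0.46] F [-0.2 -0.2 -0.7] w 0.538 gf 20.790791680992697
```

View pics/w2.png

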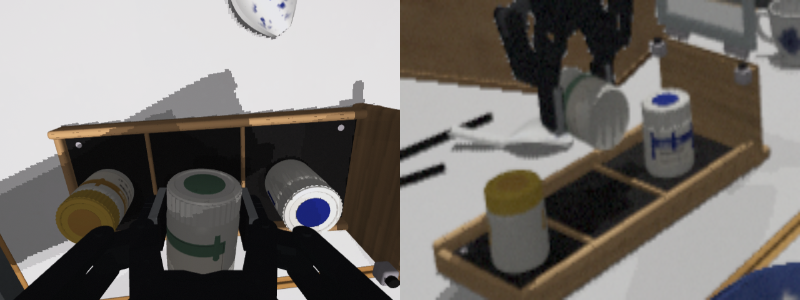

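The pot has partly swung down (lid ellipse near (205,188) in the left half). I'll estimate the tilt from predicted lid ellipses.

```bash
cat >> h.py <<'E'
def ell(c,o,g,d,s,r):  # ellipse of circle centred g+s*d with axis d
    a=np.cross(d,[0,0,1.0]); a/=np.linalg.norm(a); b=np.cross(d,a)
    P=[proj(c,g+s*d+r*(np.cos(t)*a+np.sin(t)*b),o) for t in np.linspace(0,6.283,40)]
    return np.array(P).round().astype(np.int32)
def overlay(o,fn,angs,g0=48,c="wrist",im=None,box=None):
    im=viewer.camera(c) if im is None else im.copy()
    R=Ro.from_quat(o["ee_rot"]).as_matrix(); g=o["position"]+.152*R[:,2]; n=R[:,0]
    for a,col in zip(angs,[(0,0,255),(0,255,255),(255,0,255),(0,255,0)]):
        d=np.cos(np.radians(a))*n+np.sin(np.radians(a))*np.array([0,0,1.])
        for s in (66-g0,-g0): cv2.polylines(im,[ell(c,o,g,d,s/1e3,.0235)],True,col,1)
    if box: im=im[box[1]:box[3],box[0]:box[2]]
    return im
E
python3 -c "
from h import *
o=manip.get_obs()
a=overlay(o,'',[20,40,60],box=(200,200,460,480)); b=overlay(o,'',[20,40,60],c='scene',box=(120,190,290,310))
cv2.imwrite('pics/w3.png',np.hstack([cv2.resize(a,(440,474)),cv2.resize(b,(360,254)) if 0 else np.vstack([cv2.resize(b,(360,254)),np.zeros((220,360,3),np.uint8)])]))
"
```

```text
(no output)
```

View pics/w3.png

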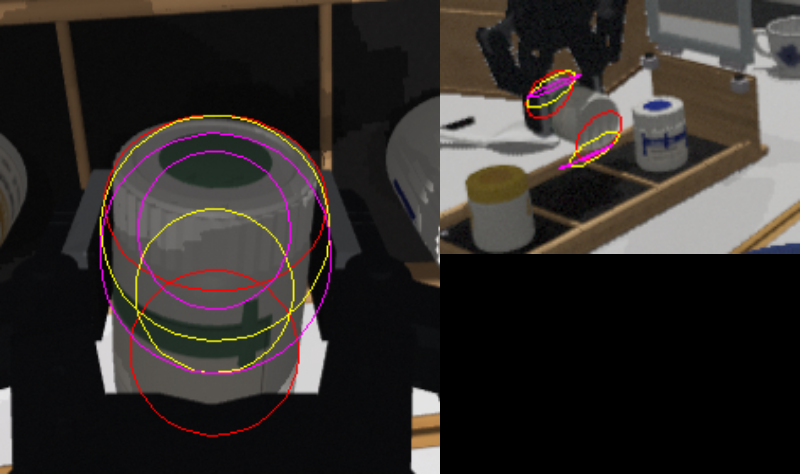

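```bash
python3 -c "
from h import *
o=manip.get_obs(); R=Ro.from_quat(o['ee_rot']).as_matrix()
for z in (.117,.120): print((ray('wrist',(327,271),z,o)-o['position'])@R[:,0])
im=overlay(o,'',[0],g0=48,c='scene',box=(120,190,290,310)); im2=overlay(o,'',[-3,3],g0=48,box=(200,200,460,480))
cv2.imwrite('pics/w4.png',np.hstack([cv2.resize(im,(425,300)),cv2.resize(im2,(279,300))]))
"
```

```text
0.04115479082867296
0.042481914011226675
```

View pics/w4.png

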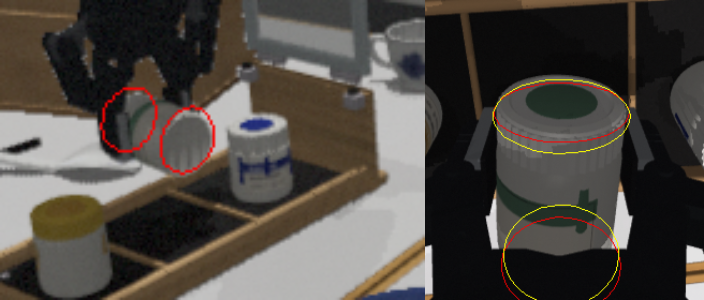

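The pot is held level, with the grip about 45 mm from its base. I'll bring the lower base edge against the right lip and roll the pot up in the pads.

arm_command([
  {"dp": [-10,-6,25],"spin": -0.065},
  {"dp": [-10,0,23],"spin": 0},
  {"dp": [0,0,0],"spin": 0},
])

```text
clock: 5.5
position: [0.4631, 0.129, 0.195]
ee_rot: [0.741, 0.672, -0.003, -0.001]
ft_force: [0.4, 0.0, -0.5]
grip_width: 0.537
grasp_force: 20.9
```

arm_command([
  {"dp": [-3,0,0],"spin": 0},
  {"dp": [0,0,0],"spin": 0},
])

```text
clock: 5.7
position: [0.4649, 0.1277, 0.1987]
ee_rot: [0.74, 0.672, 0.001, 0.0]
ft_force: [0.3, -0.4, -1.3]
grip_width: 0.538
grasp_force: 20.9
```

arm_command([
  {"dp": [-3,0,0],"spin": 0},
  {"dp": [0,0,0],"spin": 0},
])

```text
clock: 5.9
position: [0.4643, 0.1245, 0.1984]
ee_rot: [0.74, 0.672, 0.001, 0.0]
ft_force: [0.5, 0.1, -1.0]
grip_width: 0.537
grasp_force: 20.9
```

arm_command([
  {"dp": [-3,0,0],"spin": 0},
  {"dp": [0,0,0],"spin": 0},
])

```text
clock: 6.1
position: [0.4641, 0.1234, 0.1987]
ee_rot: [0.74, 0.673, 0.002, -0.001]
ft_force: [0.0, 7.6, 2.6]
grip_width: 0.539
grasp_force: 20.4
```

Contact at about 7 N. Now the arc.

arm_command([
  {"dp": [-3,0,-5],"spin": 0},
  {"dp": [-4,0,-5.5],"spin": 0},
  {"dp": [0,0,0],"spin": 0},
])

```text
clock: 6.4
position: [0.4635, 0.1159, 0.2096]
ee_rot: [0.74, 0.673, 0.002, -0.0]
ft_force: [-0.9, 7.3, 3.4]
grip_width: 0.529
grasp_force: 20.6
```

arm_command([
  {"dp": [-5,0,-4.5],"spin": 0},
  {"dp": [-5,0,-4],"spin": 0},
  {"dp": [0,0,0],"spin": 0},
])

```text
clock: 6.7
position: [0.4626, 0.1056, 0.218]
ee_rot: [0.74, 0.673, 0.002, -0.0]
ft_force: [-0.3, 5.2, 4.9]
grip_width: 0.527
grasp_force: 21.4
```

```bash
python3 -c "
from h import *
o=st()
im=overlay(o,'',[],c='scene',box=(120,190,290,310)); im2=viewer.camera('wrist')[180:480,180:480]
cv2.imwrite('pics/w5.png',np.hstack([cv2.resize(im,(480,338)),cv2.resize(im2,(310,338))]))
"
```

```text
t 6.7 p [0.4626 0.1056 0.218 ] yaw y-axis -5.5 q [-0.72  0.21  0.44  2.07 -0.12  0.88 -0.31] F [-0.3  5.2  4.9] w 0.527 gf 21.41723019114579
```

View pics/w5.png

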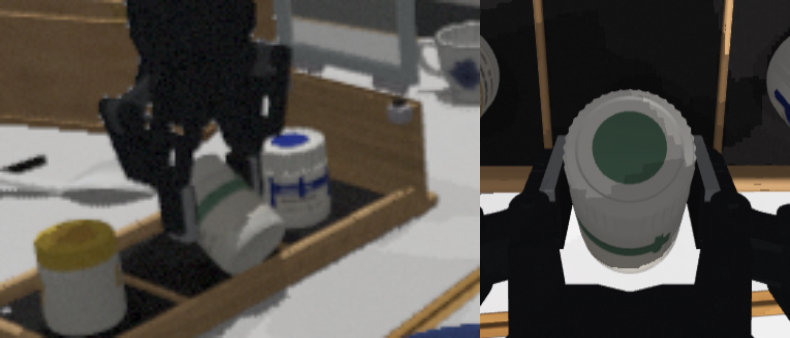

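The pot is rotating as planned, now around 30°, with the base edge on the right lip. I'll continue the arc.

arm_command([
  {"dp": [-6,0,-3.2],"spin": 0},
  {"dp": [-6,0,-2.5],"spin": 0},
  {"dp": [0,0,0],"spin": 0},
])

```text
clock: 7.1
position: [0.4615, 0.0934, 0.2235]
ee_rot: [0.74, 0.672, 0.002, -0.0]
ft_force: [0.0, 5.3, 5.6]
grip_width: 0.534
grasp_force: 23.6
```

arm_command([
  {"dp": [-6.5,0,-1.5],"spin": 0},
  {"dp": [-6.5,0,-0.8],"spin": 0},
  {"dp": [0,0,0],"spin": 0},
])

```text
clock: 7.4
position: [0.4604, 0.0804, 0.2258]
ee_rot: [0.74, 0.672, 0.002, -0.0]
ft_force: [0.4, 4.3, 6.5]
grip_width: 0.531
grasp_force: 25.7
```

arm_command([
  {"dp": [-4,0,0],"spin": 0},
  {"dp": [-4,0,0],"spin": 0},
  {"dp": [0,0,0],"spin": 0},
])

```text
clock: 7.7
position: [0.4597, 0.0727, 0.2258]
ee_rot: [0.74, 0.672, 0.002, -0.0]
ft_force: [0.2, 4.3, 7.3]
grip_width: 0.534
grasp_force: 27.5
```

arm_command([
  {"dp": [0,0,-15],"spin": 0},
  {"dp": [0,0,-15],"spin": 0},
  {"dp": [0,0,0],"spin": 0},
])

```text
clock: 8.0
position: [0.4596, 0.0718, 0.2562]
ee_rot: [0.74, 0.672, 0.001, 0.0]
ft_force: [-0.5, -0.0, -0.4]
grip_width: 0.533
grasp_force: 26.7
```

```bash
python3 -c "
from h import *
o=st()
im=overlay(o,'',[],c='scene',box=(120,190,290,310)); im2=overlay(o,'',[60,75,90],g0=46,box=(180,180,480,480))
cv2.imwrite('pics/w6.png',np.hstack([cv2.resize(im,(480,338)),cv2.resize(im2,(310,338))]))
"
```

```text
t 8.0 p [0.4596 0.0718 0.2562] yaw y-axis -5.5 q [-0.7   0.13  0.48  2.06 -0.07  0.96 -0.28] F [-0.5 -0.  -0.4] w 0.533 gf 26.666087347548455
```

View pics/w6.png

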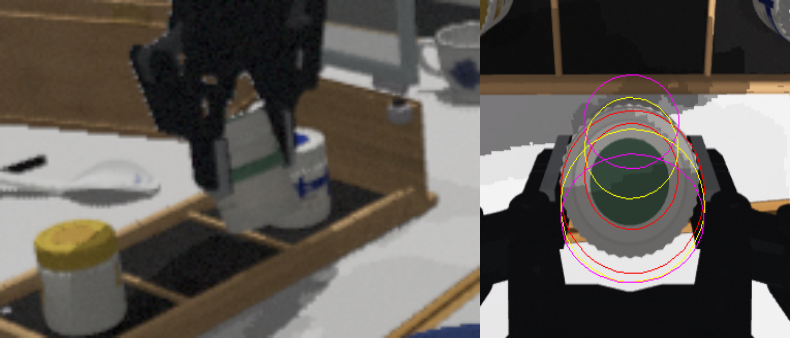

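The pot is about 60–65° up. I'll carry it over the lane, touch the base edge down beyond centre, then finish the roll on the floor.

arm_command([
  {"dp": [40,0,0],"spin": 0},
  {"dp": [40,1,0],"spin": 0},
  {"dp": [0,0,15],"spin": 0},
  {"dp": [0,0,15],"spin": 0},
  {"dp": [0,0,0],"spin": 0},
])

```text
clock: 8.6
position: [0.4664, 0.1511, 0.2221]
ee_rot: [0.74, 0.673, -0.002, -0.0]
ft_force: [-0.6, -0.2, -0.9]
grip_width: 0.534
grasp_force: 26.6
```

arm_command([
  {"dp": [0,0,3],"spin": 0},
  {"dp": [0,0,0],"spin": 0},
])

```text
clock: 8.8
position: [0.4676, 0.1511, 0.2217]
ee_rot: [0.74, 0.672, -0.0, -0.0]
ft_force: [0.2, -0.1, -0.1]
grip_width: 0.535
grasp_force: 26.6
```

arm_command([
  {"dp": [0,0,3],"spin": 0},
  {"dp": [0,0,0],"spin": 0},
])

```text
clock: 9.0
position: [0.4676, 0.1512, 0.2188]
ee_rot: [0.74, 0.672, 0.0, -0.0]
ft_force: [-0.2, 0.3, -0.8]
grip_width: 0.532
grasp_force: 26.6
```

arm_command([
  {"dp": [0,0,2],"spin": 0},
  {"dp": [0,0,0],"spin": 0},
])

```text
clock: 9.2
position: [0.4676, 0.1513, 0.2166]
ee_rot: [0.74, 0.672, 0.0, -0.0]
ft_force: [0.6, -0.1, -1.2]
grip_width: 0.529
grasp_force: 26.6
```

arm_command([
  {"dp": [0,0,2],"spin": 0},
  {"dp": [0,0,0],"spin": 0},
])

```text
clock: 9.4
position: [0.4678, 0.1514, 0.215]
ee_rot: [0.74, 0.672, 0.0, -0.0]
ft_force: [-1.3, -0.2, 3.0]
grip_width: 0.531
grasp_force: 27.1
```

arm_command([
  {"dp": [0,0,2],"spin": 0},
  {"dp": [0,0,0],"spin": 0},
])

```text
clock: 9.6
position: [0.4682, 0.1514, 0.2143]
ee_rot: [0.74, 0.672, 0.001, -0.0]
ft_force: [-6.7, -3.2, 22.5]
grip_width: 0.533
grasp_force: 29.1
```

arm_command([
  {"dp": [-3,0,-0.5],"spin": 0},
  {"dp": [-3,0,0],"spin": 0},
  {"dp": [0,0,0],"spin": 0},
])

```text
clock: 9.9
position: [0.4678, 0.1464, 0.2145]
ee_rot: [0.74, 0.673, 0.002, -0.0]
ft_force: [-0.3, 3.5, 8.3]
grip_width: 0.535
grasp_force: 28.2
```

```bash
python3 -c "
from h import *
o=st()
im=overlay(o,'',[],c='scene',box=(120,190,290,310)); im2=overlay(o,'',[],g0=42,box=(180,180,480,480))
cv2.imwrite('pics/w7.png',np.hstack([cv2.resize(im,(480,338)),cv2.resize(im2,(310,338))]))
"
```

```text
t 9.9 p [0.4678 0.1464 0.2145] yaw y-axis -5.5 q [-0.76  0.25  0.41  2.03 -0.13  0.88 -0.38] F [-0.3  3.5  8.3] w 0.535 gf 28.23842302641424
```

View pics/w7.png

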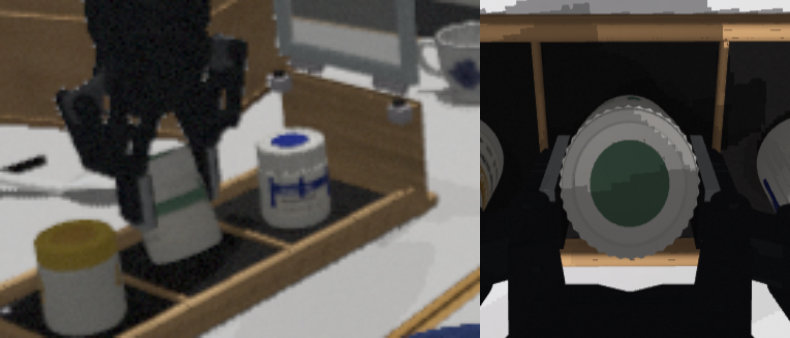

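The scene view shows the pot leaning about 15–20° from upright with its base edge on the floor. I'll finish the arc and then press it gently flat.

arm_command([
  {"dp": [-4,0,0.8],"spin": 0},
  {"dp": [-4,0,1],"spin": 0},
  {"dp": [0,0,0],"spin": 0},
])

```text
clock: 10.3
position: [0.4671, 0.1383, 0.2127]
ee_rot: [0.74, 0.672, 0.002, -0.0]
ft_force: [-1.2, 2.7, 10.5]
grip_width: 0.535
grasp_force: 30.7
```

arm_command([
  {"dp": [-3,0,1],"spin": 0},
  {"dp": [0,0,0],"spin": 0},
])

```text
clock: 10.5
position: [0.4669, 0.1353, 0.2118]
ee_rot: [0.74, 0.672, 0.002, -0.0]
ft_force: [-1.4, 3.3, 11.7]
grip_width: 0.532
grasp_force: 31.3
```

arm_command([
  {"dp": [-2,0,1],"spin": 0},
  {"dp": [0,0,0],"spin": 0},
])

```text
clock: 10.7
position: [0.4668, 0.1332, 0.2109]
ee_rot: [0.74, 0.672, 0.002, 0.0]
ft_force: [-1.4, 1.0, 14.2]
grip_width: 0.534
grasp_force: 31.6
```

arm_command([
  {"dp": [-1,0,1],"spin": 0},
  {"dp": [0,0,0],"spin": 0},
])

```text
clock: 10.9
position: [0.4668, 0.132, 0.2102]
ee_rot: [0.74, 0.672, 0.002, 0.0]
ft_force: [-3.5, -0.2, 18.5]
grip_width: 0.536
grasp_force: 32.1
```

arm_command([
  {"dp": [0,0,1],"spin": 0},
  {"dp": [0,0,0],"spin": 0},
])

```text
clock: 11.1
position: [0.4669, 0.1314, 0.2097]
ee_rot: [0.74, 0.672, 0.002, 0.0]
ft_force: [-5.6, -4.0, 27.5]
grip_width: 0.53
grasp_force: 32.8
```

Run:
```python
from h import *
o=st(); im=viewer.camera('wrist'); cv2.imwrite('pics/w8.png',im)
for g0 in (42,45):
  for a in (70,80,90):
    R=Ro.from_quat(o["ee_rot"]).as_matrix(); g=o["position"]+.155*R[:,2]; d=np.cos(np.radians(a))*R[:,0]+np.sin(np.radians(a))*np.array([0,0,1.])
    print(g0,a,proj('wrist',g+d*(66-g0)/1e3,o).round())
h=cv2.cvtColor(im,cv2.COLOR_BGR2HSV); m=cv2.inRange(h,(45,50,20),(95,255,150)); n,l,s,c=cv2.connectedComponentsWithStats(m)
for i in np.argsort(-s[1:,4])[:3]+1: print(s[i],c[i].round())
```

```text
t 11.1 p [0.4669 0.1314 0.2097] yaw y-axis -5.5 q [-0.74  0.25  0.42  2.05 -0.13  0.87 -0.35] F [-5.6 -4.  27.5] w 0.53 gf 32.7792957960628
42 70 [327. 356.]
42 80 [327. 368.]
42 90 [327. 379.]
45 70 [327. 353.]
45 80 [327. 364.]
45 90 [327. 373.]
[ 286  324   78   68 4091] [324. 357.]
[321 257  14  13 147] [327. 263.]
[275 262  32  26  94] [296. 269.]
```

Run:
```python
from h import *
o=manip.get_obs(); im=cv2.imread('pics/w8.png')
R=Ro.from_quat(o["ee_rot"]).as_matrix(); g=o["position"]+.155*R[:,2]
for g0 in (38,42,45):
  for a in (60,70,75,80,85,90):
    d=np.cos(np.radians(a))*R[:,0]+np.sin(np.radians(a))*np.array([0,0,1.])
    e=ell('wrist',o,g,d,(66-g0)/1e3,.0235); p=ell('wrist',o,g,d,(66-g0)/1e3,.0137)
    print(g0,a,'lid',e.min(0),e.max(0),'patch',p.min(0),np.ptp(p,axis=0))
h=cv2.cvtColor(im,cv2.COLOR_BGR2HSV); print('row profile col 324'); print([(r,*im[r,324]) for r in range(255,480,6)])
```

```text
38 60 lid [255 272] [400 422] patch [285 301] [85 88]
38 70 lid [255 287] [400 433] patch [285 317] [85 85]
38 75 lid [255 295] [400 437] patch [285 325] [85 83]
38 80 lid [255 305] [400 440] patch [285 334] [85 79]
38 85 lid [255 314] [400 441] patch [285 343] [84 74]
38 90 lid [255 325] [399 442] patch [285 352] [84 68]
42 60 lid [257 273] [397 418] patch [286 302] [82 84]
42 70 lid [257 285] [398 427] patch [286 315] [82 82]
42 75 lid [257 293] [398 430] patch [286 322] [82 80]
42 80 lid [257 301] [397 432] patch [286 329] [82 76]
42 85 lid [257 309] [397 433] patch [287 337] [81 72]
42 90 lid [257 318] [397 433] patch [287 344] [81 67]
45 60 lid [259 274] [396 416] patch [287 302] [80 82]
45 70 lid [259 284] [396 422] patch [287 313] [80 81]
45 75 lid [259 291] [396 425] patch [287 319] [80 78]
45 80 lid [259 298] [396 426] patch [287 326] [80 74]
45 85 lid [259 305] [395 426] patch [287 332] [80 71]
45 90 lid [259 313] [395 426] patch [287 339] [80 66]
row profile col 324
[(255, np.uint8(85), np.uint8(86), np.uint8(88)), (261, np.uint8(43), np.uint8(52), np.uint8(39)), (267, np.
[... 1087 characters left out ...]
399, np.uint8(98), np.uint8(99), np.uint8(101)), (405, np.uint8(99), np.uint8(101), np.uint8(103)), (411, np.uint8(97), np.uint8(99), np.uint8(100)), (417, np.uint8(232), np.uint8(231), np.uint8(233)), (423, np.uint8(232), np.uint8(231), np.uint8(233)), (429, np.uint8(231), np.uint8(231), np.uint8(232)), (435, np.uint8(231), np.uint8(231), np.uint8(232)), (441, np.uint8(14), np.uint8(12), np.uint8(12)), (447, np.uint8(14), np.uint8(13), np.uint8(12)), (453, np.uint8(14), np.uint8(12), np.uint8(13)), (459, np.uint8(13), np.uint8(11), np.uint8(11)), (465, np.uint8(14), np.uint8(12), np.uint8(12)), (471, np.uint8(14), np.uint8(12), np.uint8(12)), (477, np.uint8(13), np.uint8(12), np.uint8(12))]
```

Lid aspect puts the pot at about 86–88°, essentially flat on its base. I'll ease off the pressure and check its line against the neighbours before letting go.

arm_command([
  {"dp": [0,0,-1.5],"spin": 0},
  {"dp": [0,0,0],"spin": 0},
])

```text
clock: 11.35
position: [0.4665, 0.1315, 0.2099]
ee_rot: [0.74, 0.672, 0.001, 0.0]
ft_force: [-0.2, -1.9, 10.6]
grip_width: 0.535
grasp_force: 31.4
```

arm_command([
  {"dp": [0,0,0],"spin": 0},
  {"dp": [0,0,0],"spin": 0},
  {"dp": [0,0,0],"spin": 0},
], grip=-0.5)

```text
clock: 11.65
position: [0.4654, 0.1314, 0.2086]
ee_rot: [0.74, 0.672, -0.0, -0.0]
ft_force: [-0.2, -0.0, -1.3]
grip_width: 0.751
grasp_force: 0.0
```

arm_command([
  {"dp": [0,0,-30],"spin": 0},
  {"dp": [0,0,-40],"spin": 0},
  {"dp": [0,0,-40],"spin": 0},
  {"dp": [0,0,-20],"spin": 0},
  {"dp": [0,0,0],"spin": 0},
])

```text
clock: 12.15
position: [0.4664, 0.1316, 0.3416]
ee_rot: [0.74, 0.672, 0.002, 0.0]
ft_force: [-0.2, -0.4, -0.5]
grip_width: 0.748
grasp_force: 0.0
```

Run:
```python
from h import *
import time
o=st(); im=viewer.camera('wrist'); o=manip.get_obs()
y=np.radians(-5.4);u=np.array([np.cos(y),np.sin(y)]);n=np.array([-u[1],u[0]]);c=np.array([.464,.1265])
h=cv2.cvtColor(im,cv2.COLOR_BGR2HSV)
for nm,lo,hi,z in [('green',(45,50,20),(95,255,150),.078),('ochre',(12,120,60),(30,255,255),.068),('cobalt',(110,120,40),(130,255,255),.068)]:
    N,l,s,cc=cv2.connectedComponentsWithStats(cv2.inRange(h,lo,hi))
    i=np.argmax(s[1:,4])+1; x,yy,w,hh,_=s[i]; uv=(x+w/2,yy+hh/2); W=ray('wrist',uv,z,o); print(nm,s[i],np.round(W,4),'rack',np.round([(W[:2]-c)@u*1e3,(W[:2]-c)@n*1e3],1))
for t in ('pot_tipped','pot_ochre','pot_cobalt'):
    print(t,[(np.round(d['position'],3).tolist(),round(d['score'],2)) for d in finder.find_in('wrist',t)[:1]])
```

```text
t 12.15 p [0.4664 0.1316 0.3416] yaw y-axis -5.5 q [-0.79  0.06  0.44  1.93 -0.03  1.16 -0.44] F [-0.2 -0.4 -0.5] w 0.748 gf 0.0
green [ 305  224   38   35 1018] [0.4655 0.1356 0.078 ] rack [0.7 9.2]
ochre [ 158  145  359  135 7311] [0.4764 0.1522 0.068 ] rack [10.  26.8]
cobalt [431 231  36  33 934] [0.5529 0.1192 0.068 ] rack [89.2  1.1]
pot_tipped [([0.47, 0.143, 0.08], 0.91)]
pot_ochre [([0.385, 0.14, 0.069], 0.88)]
pot_cobalt [([0.551, 0.122, 0.069], 0.73)]
```

Upright. It sits about 5 mm to +y of the neighbours' line, so I'll regrip at mid-height and slide it over.

arm_command([
  {"dp": [0,0,50],"spin": 0},
  {"dp": [0,0,45],"spin": 0},
  {"dp": [0,0,30],"spin": 0},
  {"dp": [0,0,13],"spin": 0},
  {"dp": [0,0,0],"spin": 0},
])

```text
clock: 12.85
position: [0.4649, 0.131, 0.1991]
ee_rot: [0.74, 0.672, -0.002, -0.0]
ft_force: [0.7, 0.3, 0.4]
grip_width: 0.75
grasp_force: 0.0
```

arm_command([
  {"dp": [0,0,0],"spin": 0},
  {"dp": [0,0,0],"spin": 0},
  {"dp": [0,0,0],"spin": 0},
  {"dp": [0,0,0],"spin": 0},
  {"dp": [0,0,0],"spin": 0},
], grip=1, newtons=20)

```text
clock: 13.35
position: [0.4663, 0.1316, 0.2021]
ee_rot: [0.74, 0.672, 0.001, 0.0]
ft_force: [-1.8, -0.5, 8.2]
grip_width: 0.531
grasp_force: 21.3
```

arm_command([
  {"dp": [-1.5,0,0],"spin": 0},
  {"dp": [-1.5,0,0],"spin": 0},
  {"dp": [-1.5,0,0],"spin": 0},
  {"dp": [0,0,0],"spin": 0},
  {"dp": [0,0,0],"spin": 0},
])

```text
clock: 13.85
position: [0.466, 0.1279, 0.2022]
ee_rot: [0.74, 0.673, 0.002, 0.0]
ft_force: [0.4, 4.8, 6.5]
grip_width: 0.531
grasp_force: 21.5
```

arm_command([
  {"dp": [0,0,0],"spin": 0},
  {"dp": [0,0,0],"spin": 0},
  {"dp": [0,0,0],"spin": 0},
], grip=-0.5)

```text
clock: 14.15
position: [0.4651, 0.1267, 0.2007]
ee_rot: [0.74, 0.672, -0.0, -0.0]
ft_force: [-1.1, 0.1, -0.2]
grip_width: 0.75
grasp_force: 0.0
```

arm_command([
  {"dp": [0,0,-30],"spin": 0},
  {"dp": [0,0,-50],"spin": 0},
  {"dp": [0,0,-50],"spin": 0},
  {"dp": [0,0,-10],"spin": 0},
  {"dp": [0,0,0],"spin": 0},
])

```text
clock: 14.65
position: [0.4656, 0.1269, 0.3426]
ee_rot: [0.74, 0.672, 0.002, 0.0]
ft_force: [-0.6, -0.0, -0.8]
grip_width: 0.751
grasp_force: 0.0
```

Run:
```python
from h import *
o=st(); im=viewer.camera('wrist')
y=np.radians(-5.4);u=np.array([np.cos(y),np.sin(y)]);n=np.array([-u[1],u[0]]);c=np.array([.464,.1265])
h=cv2.cvtColor(im,cv2.COLOR_BGR2HSV)
for nm,lo,hi,z in [('green',(45,50,20),(95,255,150),.078),('ochre',(22,180,60),(30,255,255),.068),('cobalt',(110,120,40),(130,255,255),.068)]:
    N,l,s,cc=cv2.connectedComponentsWithStats(cv2.inRange(h,lo,hi))
    i=np.argmax(s[1:,4])+1; x,yy,w,hh,_=s[i]; uv=(x+w/2,yy+hh/2); W=ray('wrist',uv,z,o); print(nm,s[i],np.round(W,4),'rack',np.round([(W[:2]-c)@u*1e3,(W[:2]-c)@n*1e3],1))
for x,y in ((-88,3),(0,3),(88,3)): # lip positions: brown profile along rack y
  print([(yy,*(int(v) for v in im[tuple(np.clip(proj('wrist',[*(c+x/2e3*u+yy/1e3*n),.024],o)[::-1],0,479).astype(int))])) for yy in list(range(-66,-40,2))+list(range(44,76,2))])
```

```text
t 14.65 p [0.4656 0.1269 0.3426] yaw y-axis -5.5 q [-0.79  0.05  0.45  1.93 -0.03  1.16 -0.43] F [-0.6 -0.  -0.8] w 0.751 gf 0.0
green [ 306  221   37   35 1017] [0.4661 0.1324 0.078 ] rack [1.5 6. ]
ochre [200 213   1   1   1] [0.382  0.1555 0.068 ] rack [-84.3  21.2]
cobalt [432 224  36  34 953] [0.5546 0.1185 0.068 ] rack [90.9  0.5]
[(-66, 194, 192, 194), (-64, 195, 193, 194), (-62, 194, 192, 194), (-60, 195, 193, 194), (-58, 195, 192, 194), (-56, 195, 192, 194), (-54, 75, 109, 143), (-52, 82, 121, 156), (-50, 76, 111, 146), (-48, 51, 76, 100), (-46, 29, 43, 56), (-44, 28, 40, 53), (-42, 14, 19, 23), (44, 9, 9, 9), (46, 6, 6, 6), (48, 8, 8, 8), (50, 7, 7, 8), (52, 10, 9, 9), (54, 9, 8, 8), (56, 10, 10, 11), (58, 10, 10, 10), (60, 9, 9, 11), (62, 82, 119, 156), (64, 97, 141, 181), (66, 95, 137, 177), (68, 53, 78, 104), (70, 108, 106, 108), (72, 194, 192, 193), (74, 196, 193, 196)]
[(-66, 192, 191, 193), (-64, 192, 191, 193), (-62, 192, 191, 192), (-60, 193, 191, 194), (-58, 193, 192, 194), (-56, 185, 185, 189), (-54, 76, 111, 145), (-52, 87, 127, 165), (-50, 80, 118, 153), (-48, 5
[... 239 characters left out ...]
2), (64, 50, 73, 97), (66, 51, 75, 99), (68, 38, 57, 75), (70, 91, 90, 91), (72, 110, 108, 110), (74, 108, 107, 108)]
[(-66, 175, 175, 176), (-64, 176, 175, 176), (-62, 175, 175, 176), (-60, 175, 175, 176), (-58, 175, 175, 176), (-56, 175, 175, 176), (-54, 70, 102, 135), (-52, 82, 121, 158), (-50, 54, 79, 105), (-48, 53, 80, 107), (-46, 25, 38, 49), (-44, 34, 51, 67), (-42, 64, 93, 123), (44, 39, 57, 76), (46, 39, 57, 76), (48, 39, 57, 74), (50, 48, 70, 94), (52, 65, 95, 126), (54, 66, 97, 126), (56, 65, 96, 127), (58, 77, 114, 149), (60, 55, 80, 106), (62, 70, 104, 136), (64, 91, 132, 171), (66, 85, 124, 160), (68, 57, 85, 112), (70, 110, 108, 109), (72, 195, 192, 194), (74, 195, 192, 194)]
```

The pot is now within about 1 mm of the rack's centre line and 3 mm of the neighbours' line. Next is the cover: raise, close the fingers and go round its right side to the back.

arm_command([
  {"dp": [0,0,-50],"spin": 0},
  {"dp": [0,0,-50],"spin": 0},
  {"dp": [0,0,-50],"spin": 0},
  {"dp": [-40,0,0],"spin": 0},
  {"dp": [-40,0,0],"spin": 0},
], grip=1)

```text
clock: 15.2
position: [0.4577, 0.0473, 0.4899]
ee_rot: [0.739, 0.673, -0.001, 0.0]
ft_force: [0.6, -0.9, -1.0]
grip_width: 0.001
grasp_force: 0.0
```

arm_command([
  {"dp": [-40,0,0],"spin": 0},
  {"dp": [-40,0,0],"spin": 0},
  {"dp": [0,40,0],"spin": 0},
  {"dp": [0,40,0],"spin": 0},
  {"dp": [0,40,0],"spin": 0},
])

```text
clock: 15.7
position: [0.5707, -0.0439, 0.4889]
ee_rot: [0.74, 0.673, -0.001, -0.001]
ft_force: [-0.3, 0.3, 1.3]
grip_width: -0.0
grasp_force: 0.0
```

arm_command([
  {"dp": [0,40,0],"spin": 0},
  {"dp": [0,40,0],"spin": 0},
  {"dp": [0,35,0],"spin": 0},
  {"dp": [0,0,0],"spin": 0},
  {"dp": [0,0,0],"spin": 0},
])

```text
clock: 16.2
position: [0.6844, -0.0553, 0.4874]
ee_rot: [0.741, 0.672, -0.002, -0.001]
ft_force: [-0.1, 0.1, -0.4]
grip_width: 0.002
grasp_force: 0.0
```

Run:
```python
from h import *
o=st()
for c in ('scene','top'):
    viewer.camera(c)
    for t in ('cover_edge','cover','pot_tipped'): print(c,t,[(np.round(d['position'],3).tolist(),round(d['score'],2)) for d in finder.find_in(c,t)[:1]])
```

```text
t 16.2 p [ 0.6844 -0.0553  0.4874] yaw y-axis -5.6 q [-0.43  0.52  0.72  1.16 -0.33  1.58  0.12] F [-0.1  0.1 -0.4] w 0.002 gf 0.0
scene cover_edge [([0.619, 0.115, 0.24], 0.59)]
scene cover [([0.614, 0.116, 0.24], 0.66)]
scene pot_tipped [([0.452, 0.118, 0.053], 0.58)]
top cover_edge [([0.623, 0.155, 0.322], 0.96)]
top cover [([0.616, 0.161, 0.324], 0.98)]
top pot_tipped []
```

arm_command([
  {"dp": [40,0,0],"spin": 0},
  {"dp": [40,0,0],"spin": 0},
  {"dp": [40,0,0],"spin": 0},
  {"dp": [40,0,0],"spin": 0},
  {"dp": [4,0,0],"spin": 0},
])

```text
clock: 17.1
position: [0.6993, 0.1156, 0.4903]
ee_rot: [0.737, 0.676, 0.001, -0.001]
ft_force: [-0.1, -0.3, -0.8]
grip_width: 0.0
grasp_force: 0.0
```

arm_command([
  {"dp": [0,-20,0],"spin": 0},
  {"dp": [0,-15,0],"spin": 0},
  {"dp": [0,0,0],"spin": 0},
])

```text
clock: 17.4
position: [0.6635, 0.1117, 0.4919]
ee_rot: [0.74, 0.673, 0.001, -0.0]
ft_force: [-0.9, -0.2, 1.3]
grip_width: -0.003
grasp_force: 0.0
```

arm_command([
  {"dp": [0,-8,0],"spin": 0},
  {"dp": [0,-8,0],"spin": 0},
  {"dp": [0,0,0],"spin": 0},
])

```text
clock: 17.7
position: [0.6482, 0.1132, 0.4912]
ee_rot: [0.74, 0.672, 0.0, -0.0]
ft_force: [0.7, -0.6, 0.3]
grip_width: 0.001
grasp_force: 0.0
```

arm_command([
  {"dp": [0,-8,0],"spin": 0},
  {"dp": [0,-8,0],"spin": 0},
  {"dp": [0,0,0],"spin": 0},
])

```text
clock: 18.0
position: [0.6321, 0.1148, 0.4912]
ee_rot: [0.74, 0.672, 0.0, -0.0]
ft_force: [0.1, -0.8, 0.3]
grip_width: -0.002
grasp_force: 0.0
```

arm_command([
  {"dp": [0,-5,0],"spin": 0},
  {"dp": [0,-5,0],"spin": 0},
  {"dp": [0,0,0],"spin": 0},
])

```text
clock: 18.3
position: [0.6224, 0.1158, 0.491]
ee_rot: [0.74, 0.672, 0.0, -0.0]
ft_force: [0.0, -0.2, 0.6]
grip_width: 0.0
grasp_force: 0.1
```

arm_command([
  {"dp": [0,-5,0],"spin": 0},
  {"dp": [0,-5,0],"spin": 0},
  {"dp": [0,0,0],"spin": 0},
])

```text
clock: 18.6
position: [0.6124, 0.1168, 0.491]
ee_rot: [0.74, 0.672, 0.0, -0.0]
ft_force: [0.9, 0.3, 0.8]
grip_width: -0.003
grasp_force: 0.0
```

arm_command([
  {"dp": [0,-5,0],"spin": 0},
  {"dp": [0,-5,0],"spin": 0},
  {"dp": [0,0,0],"spin": 0},
])

```text
clock: 18.9
position: [0.6024, 0.1177, 0.491]
ee_rot: [0.74, 0.672, 0.0, -0.0]
ft_force: [-0.2, 1.2, 0.6]
grip_width: -0.003
grasp_force: 0.0
```

arm_command([
  {"dp": [0,-5,0],"spin": 0},
  {"dp": [0,-5,0],"spin": 0},
  {"dp": [0,0,0],"spin": 0},
])

```text
clock: 19.2
position: [0.5925, 0.1187, 0.4909]
ee_rot: [0.74, 0.672, -0.0, -0.0]
ft_force: [0.8, -0.6, -0.3]
grip_width: 0.003
grasp_force: 0.0
```

Run:
```python
from h import *
o=st()
for c in ('scene','top'):
    im=viewer.camera(c); cv2.imwrite(f'pics/{c}9.png',im)
    for t in ('cover_edge','cover'): print(c,t,[(np.round(d['position'],3).tolist(),round(d['score'],2)) for d in finder.find_in(c,t)[:1]])
    a=cv2.imread(f'pics/{c}0.png'); df=cv2.absdiff(a,im).max(2)>40
    ys,xs=np.where(df); print(c,'diff bbox',xs.min(),xs.max(),ys.min(),ys.max())
    # dark handle on the cover's free edge
    if c=='scene': print([im[r,180:290:10].max(1).tolist() for r in range(70,130,10)])
```

```text
t 19.2 p [0.5925 0.1187 0.4909] yaw y-axis -5.5 q [-0.82  0.29  0.7   1.41 -0.19  1.51 -0.22] F [ 0.8 -0.6 -0.3] w 0.003 gf 0.0
scene cover_edge [([0.591, 0.115, 0.24], 0.88)]
scene cover [([0.59, 0.117, 0.237], 0.8)]
scene diff bbox 0 268 0 479
[[91, 89, 21, 19, 9, 25, 30, 92, 95, 93, 93], [91, 95, 93, 48, 20, 23, 94, 95, 94, 93, 98], [93, 76, 65, 75, 81, 77, 81, 95, 96, 93, 94], [94, 71, 61, 60, 64, 76, 80, 94, 93, 94, 94], [95, 94, 60, 57, 65, 60, 75, 94, 97, 96, 90], [95, 95, 85, 58, 62, 59, 65, 96, 93, 92, 97]]
top cover_edge [([0.586, 0.092, 0.268], 0.69)]
top cover [([0.578, 0.096, 0.269], 0.7)]
top diff bbox 0 257 0 479
```

The cover is following: its middle moved from x 0.616 to 0.591. I'll follow the hinge arc down.

arm_command([
  {"dp": [0,-11,2.5],"spin": 0},
  {"dp": [0,-11,3],"spin": 0},
  {"dp": [0,-11,3.5],"spin": 0},
  {"dp": [0,-10,4],"spin": 0},
])

```text
clock: 19.9
position: [0.5501, 0.1226, 0.4782]
ee_rot: [0.74, 0.672, 0.0, 0.0]
ft_force: [0.9, -0.3, 1.6]
grip_width: 0.004
grasp_force: 0.8
```

arm_command([
  {"dp": [0,-10,5],"spin": 0},
  {"dp": [0,-10,5.5],"spin": 0},
  {"dp": [0,-10,5.5],"spin": 0},
  {"dp": [0,-9,6],"spin": 0},
])

```text
clock: 20.3
position: [0.5112, 0.1264, 0.4561]
ee_rot: [0.74, 0.672, 0.0, 0.0]
ft_force: [0.9, -0.6, 2.2]
grip_width: -0.002
grasp_force: 0.7
```

arm_command([
  {"dp": [0,-8.5,7],"spin": 0},
  {"dp": [0,-8,7.5],"spin": 0},
  {"dp": [0,-8,7.5],"spin": 0},
  {"dp": [0,-8,8],"spin": 0},
])

```text
clock: 20.7
position: [0.4786, 0.1296, 0.4254]
ee_rot: [0.74, 0.672, 0.0, 0.0]
ft_force: [1.2, -0.1, 1.8]
grip_width: -0.001
grasp_force: 0.7
```

Run:
```python
from h import *
o=st()
for c in ('scene','top'):
    viewer.camera(c)
    for t in ('cover_edge','cover'): print(c,t,[(np.round(d['position'],3).tolist(),round(d['score'],2)) for d in finder.find_in(c,t)[:1]])
```

```text
t 20.7 p [0.4786 0.1296 0.4254] yaw y-axis -5.5 q [-0.98  0.01  0.64  1.79 -0.01  1.34 -0.44] F [ 1.2 -0.1  1.8] w -0.001 gf 0.6654736878408585
scene cover_edge [([0.506, 0.12, 0.209], 0.61)]
scene cover [([0.508, 0.124, 0.206], 0.68)]
top cover_edge [([0.534, 0.102, 0.181], 0.77)]
top cover [([0.53, 0.106, 0.186], 0.66)]
```

Contact is about 2 N and the cover is near 0.8 rad. Continuing.

arm_command([
  {"dp": [0,-7,8],"spin": 0},
  {"dp": [0,-6.5,9],"spin": 0},
  {"dp": [0,-6,9],"spin": 0},
  {"dp": [0,-6,9],"spin": 0},
])

```text
clock: 21.4
position: [0.4529, 0.1321, 0.3899]
ee_rot: [0.74, 0.672, -0.0, -0.0]
ft_force: [-0.9, 0.7, 1.4]
grip_width: 0.002
grasp_force: 0.6
```

arm_command([
  {"dp": [0,-5,9.5],"spin": 0},
  {"dp": [0,-4.5,9.5],"spin": 0},
  {"dp": [0,-4,9.5],"spin": 0},
  {"dp": [0,-4,10],"spin": 0},
])

```text
clock: 21.8
position: [0.4359, 0.1338, 0.3516]
ee_rot: [0.74, 0.672, 0.0, -0.0]
ft_force: [0.4, -0.4, 1.6]
grip_width: 0.002
grasp_force: 0.5
```

arm_command([
  {"dp": [0,-3,8],"spin": 0},
  {"dp": [0,-2,8],"spin": 0},
  {"dp": [0,-2,8],"spin": 0},
  {"dp": [0,-2,8],"spin": 0},
  {"dp": [0,-1,8],"spin": 0},
])

```text
clock: 22.3
position: [0.4262, 0.1347, 0.3117]
ee_rot: [0.74, 0.672, 0.0, -0.0]
ft_force: [-0.2, -0.9, 1.1]
grip_width: -0.004
grasp_force: 0.5
```

arm_command([
  {"dp": [0,-1,6],"spin": 0},
  {"dp": [0,-1,6],"spin": 0},
  {"dp": [0,0,6],"spin": 0},
  {"dp": [0,0,6],"spin": 0},
  {"dp": [0,0,5],"spin": 0},
])

```text
clock: 22.8
position: [0.4243, 0.1349, 0.2829]
ee_rot: [0.74, 0.672, -0.0, -0.0]
ft_force: [-0.2, 0.9, 1.6]
grip_width: 0.002
grasp_force: 0.4
```

Down 12 mm more in small steps until it meets the stop.

arm_command([
  {"dp": [0,0,3],"spin": 0},
  {"dp": [0,0,3],"spin": 0},
  {"dp": [0,0,2],"spin": 0},
  {"dp": [0,0,0],"spin": 0},
])

```text
clock: 23.2
position: [0.4243, 0.1349, 0.2752]
ee_rot: [0.74, 0.672, -0.0, 0.0]
ft_force: [0.0, 0.0, -0.6]
grip_width: -0.006
grasp_force: 0.0
```

arm_command([
  {"dp": [0,0,2],"spin": 0},
  {"dp": [0,0,0],"spin": 0},
])

```text
clock: 23.4
position: [0.4244, 0.1349, 0.2733]
ee_rot: [0.74, 0.672, 0.0, 0.0]
ft_force: [-0.3, 0.0, -0.0]
grip_width: 0.003
grasp_force: 0.0
```

arm_command([
  {"dp": [0,0,1],"spin": 0},
  {"dp": [0,0,0],"spin": 0},
])

```text
clock: 23.6
position: [0.4244, 0.1349, 0.2724]
ee_rot: [0.74, 0.672, 0.0, -0.0]
ft_force: [-0.0, 0.0, -0.5]
grip_width: 0.004
grasp_force: 0.0
```

arm_command([
  {"dp": [0,0,1],"spin": 0},
  {"dp": [0,0,0],"spin": 0},
])

```text
clock: 23.8
position: [0.4244, 0.1349, 0.2715]
ee_rot: [0.74, 0.672, 0.0, -0.0]
ft_force: [-0.9, 0.0, 2.6]
grip_width: -0.003
grasp_force: 1.2
```

arm_command([
  {"dp": [0,0,1],"spin": 0},
  {"dp": [0,0,0],"spin": 0},
])

```text
clock: 24.0
position: [0.4245, 0.1349, 0.2713]
ee_rot: [0.74, 0.672, 0.0, -0.0]
ft_force: [-6.0, -2.9, 17.5]
grip_width: -0.002
grasp_force: 8.6
```

arm_command([
  {"dp": [0,0,1],"spin": 0},
  {"dp": [0,0,0],"spin": 0},
])

```text
clock: 24.2
position: [0.4247, 0.1348, 0.2712]
ee_rot: [0.74, 0.672, 0.0, -0.001]
ft_force: [-11.8, -5.4, 31.2]
grip_width: -0.002
grasp_force: 15.7
```

The cover meets a hard stop at tip height 98 mm, its level height. Retreating and checking.

arm_command([
  {"dp": [0,0,-3],"spin": 0},
  {"dp": [0,0,-20],"spin": 0},
  {"dp": [0,0,-40],"spin": 0},
  {"dp": [0,0,-50],"spin": 0},
  {"dp": [0,0,-50],"spin": 0},
])

```text
clock: 24.7
position: [0.4239, 0.1345, 0.434]
ee_rot: [0.74, 0.672, -0.0, -0.0]
ft_force: [1.5, 0.5, -0.3]
grip_width: -0.002
grasp_force: 0.0
```

arm_command([
  {"dp": [40,0,0],"spin": 0},
  {"dp": [40,0,0],"spin": 0},
  {"dp": [40,0,0],"spin": 0},
  {"dp": [40,0,0],"spin": 0},
  {"dp": [0,0,0],"spin": 0},
])

```text
clock: 25.2
position: [0.4382, 0.2998, 0.4312]
ee_rot: [0.738, 0.675, -0.001, -0.0]
ft_force: [-0.6, -0.5, -1.3]
grip_width: -0.002
grasp_force: 0.0
```

Run:
```python
from h import *
o=st()
for c in ('scene','top'):
    im=viewer.camera(c); cv2.imwrite(f'pics/{c}F.png',im)
    for t in ('cover_edge','cover','pot_tipped','pot_ochre','pot_cobalt','white_pot','teacup_c'): print(c,t,[(np.round(d['position'],3).tolist(),round(d['score'],2)) for d in finder.find_in(c,t)[:1]])
```

```text
t 25.2 p [0.4382 0.2998 0.4312] yaw y-axis -5.1 q [-1.14  0.11  0.49  1.69 -0.05  1.36 -0.73] F [-0.6 -0.5 -1.3] w -0.002 gf 0.0
scene cover_edge [([0.466, 0.122, 0.094], 0.67)]
scene cover [([0.465, 0.129, 0.095], 0.82)]
scene pot_tipped [([0.448, 0.116, 0.039], 0.75)]
scene pot_ochre [([0.367, 0.126, 0.048], 0.79)]
scene pot_cobalt [([0.536, 0.1, 0.044], 0.68)]
scene white_pot [([0.481, -0.296, 0.06], 0.67)]
scene teacup_c [([0.734, -0.032, 0.035], 0.63)]
top cover_edge [([0.487, 0.131, 0.096], 0.66)]
top cover [([0.479, 0.132, 0.094], 0.94)]
top pot_tipped []
top pot_ochre []
top pot_cobalt []
top white_pot [([0.51, -0.293, 0.036], 0.61)]
top teacup_c [([0.756, -0.022, 0.033], 0.7)]
```

Run:
```python
from h import *
im=cv2.imread('pics/sceneF.png'); h=cv2.cvtColor(im,cv2.COLOR_BGR2HSV)
p=np.array([.4655,.130]); 
print('upright proj base',proj('scene',[*p,.012]),'band~',proj('scene',[*p,.012+.04]),'top',proj('scene',[*p,.078]))
m=cv2.inRange(h,(45,35,20),(95,255,200)); m[:, :130]=0; m[:,280:]=0; m[:200]=0; m[330:]=0
ys,xs=np.where(m); print(len(xs),xs.min(),xs.max(),ys.min(),ys.max())
t=np.polyfit(xs,ys,1); print('slope',t)
for nm,lo,hi in (('cobalt',(105,80,30),(130,255,255)),):
    q=cv2.inRange(h,lo,hi); q[:,:200]=0;q[:,250:]=0;q[:220]=0;q[300:]=0; a,b=np.where(q); print(nm,b.min(),b.max(),a.min(),a.max(),np.polyfit(b,a,1))
```

```text
upright proj base [187.82388934 283.51159118] band~ [185.40955266 263.61419103] top [183.80067969 250.35490136]
137 130 247 258 313
slope [ -0.42679488 353.38439146]
cobalt 215 236 252 262 [-1.32011433e-01  2.85717578e+02]
```

Run:
```python
from h import *
im=cv2.imread('pics/sceneF.png'); h=cv2.cvtColor(im,cv2.COLOR_BGR2HSV)
d=(im[...,1].astype(int)-np.maximum(im[...,0],im[...,2]))
print('G excess'); print(d[240:300:3,164:212:3])
print('V'); print(h[240:300:3,155:220:3,2])
```

```text
G excess
[[  1   2   1  -1   1   1   1   2   2   0   1   1   1   1   2   2]
 [  1   2   2   0   1   0   2   2   1   1   0   1   2   2   2   2]
 [  1   0   2   0   1   1   2   1   2   1   1   1   1   0   0   1]
 [  2   1   1   1   1   3   3   4   2   3   2   1  -1   0  -2  -1]
 [  1   0   1   2   1   3   3   2   3  -1   0  -1  -2  -1 -10 -18]
 [  0   0   1   2   2   1   0  -1  -1  -2   2   1 -11 -14 -16 -17]
 [  2   2   2   2   2   0  -1   0  -1   1  -4  -2 -16 -15  -6  -5]
 [  2   0   1   0   0   0   2   0  -1   1  -1   0  -7  -3  -2   5]
 [ -1   0  -1   0  -1   1  -1   1  -1  -1   3   1  -2  -6   4   0]
 [  0   0   0   3   0   1  -2  -1  -1   1   7  10   0   4  -6   0]
 [  2  -8 -13  -6   8  12  13   9  12  10   9   4   2  -8  -8  -7]
 [-15 -15 -15 -11   0   5   8   8   2   0  -2  -3  -1  -8 -10 -14]
 [-14 -16   4  -1  -1  -3  -2  -1  -1  -5  -2  -1  -2  -2  -7   3]
 [  2  -1   0  -2   2  -3   1  -2  -3  -1  -2  -2   0   3  -1   0]
 [ -2   2  -8   5   1  -5  -3  -2  -3  -4  -1   4   3  -1   5   1]
 [ -5   0   1  -6  -1   0   0  -2  -2  -2  -1   0  -5 -10  -4 -16]
 [-13  -6  -5   1  
[... 1412 characters left out ...]
0  91  93  86  84  76  18  16
   18  41  56  70]
 [ 78  75  70  15  14  14  13  76  82  90  92  94  89  86  88  78  10  18
    6  14  17  28]
 [ 83  80  72  14  13  18  12  83  89  89  86  87  88  85  82  69  16  13
   20  24  74 117]
 [ 82  80  74  16   9  15  17  54  83  84  84  86  86  84  66  19  15  24
   80  81  79  79]
 [ 82  82  73  66  35  18  23  23  12  41  58  42   6   0  13  20  76  89
   79  82  79  69]
 [ 83  79  73  23  51  65  66  35   8  20  16  19   0  21  62  99  87  84
   77  74  75  68]
 [ 85  83  78  39  19  12  25  62  68  52  27  17  64  86  91  84  82  74
   70  76  71 119]
 [ 81  79  80  55  11  19  20  23  19  46  73  80  97  81  83  73  69  79
   78 119 156 175]]
```

The pot stands upright under the lowered cover, with vertical sides at columns 176–200 and a level band at row 270. The bystanders haven't moved, so I'm handing in.

```bash
python3 -c "
from workcell import manip
print(manip.hand_in())"
```

```text
the job is handed in; nothing more can be done
None
```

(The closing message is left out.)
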